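# Set the spring tester: gauge slide to the cursor, ratchet lever on three clicks, and hold

## Robot

A 7-joint arm with a two-finger parallel gripper is mounted at the origin on a cart in front of the work surface, level with it; the furniture and walls round the work are solid. World frame = base frame: x ahead of the robot, y to its left, z up, the work surface at z = 0. Lengths are in m, angles in degrees, forces in N, time in s.
With the tool pointing down it reaches from about 0.4 to 0.9 m from the base axis. Payload 5.5 kg.
Tool frame: the origin (TCP) lies on the mounting face of the last link; the fingertips stand 173 mm ahead of it and the grasp point (between the pads) lies 155 mm ahead of it; z points along the fingers, y is the line along which they close (so a half turn about z gives the same grasp; the last joint's range is limited). The gripper opens to 85 mm and grips with 20 to 120 N. Pads are 22 mm wide; open, the fingers measure 114 mm over their backs; the gripper's body (76 mm by 85 mm) begins 54 mm behind the grasp point. The pads swing forward as they close: fully open they stand 13 mm farther back than shut.
Start: joints at [-61.18, 28.699, -24.465, 88.831, 12.651, 65.22, -12.049], TCP at [0.154, 0.631, 0.405] pointing down, gripper open.
Joint ranges: [-164.97, 164.97], [-17.58, 116.51], [-87.97, 89.64], [11.32, 138.91], [-80.73, 260.73], [10.89, 115.49], [-147.41, 147.41]. Speed limits (degrees/s): [147.25, 147.25, 180, 180, 180, 180, 180].

## Interface

Orientations are given as a 3x3 rotation matrix whose columns are the frame's x, y, z axes.
In Python, from station import manip gives the robot as it stands.
- The arm moves only by the tool drive_tool, never from a script. Its argument "motion" is a list that holds one entry, the list of rows, each a list of 7 numbers: the finger opening in m, from 0 to 0.0854, then the shift along the tool's x, y, z in parts of the range, where 1.0 means 100 cm, then the turn, a rotation vector about the tool's x, y, z in normalised numbers (1 is 90 degrees). A call has exactly 10 rows; each row is the pose to reach, as a shift and turn from the pose commanded when the call began, along the tool's axes at that moment; what a row does not reach only later rows make up. A row lasts 1/8 s, in which the tool goes at most 62.5 mm and 10.7 degrees, less where a joint would pass 70% of its speed; a pose out of reach is approached as far as the arm can. No shift or turn number may pass 1 either way. A call with a gripper value outside its range is refused whole. The fingers move at their own pace and stop on an object; "newtons" is the grip in N (left out, the last holds). Time passes only in rows, so rows that repeat a pose let the fingers close, or fill a call up. It gives the time, the measured TCP pose, the force, the opening and the grip force at its end, in the units of the state.
- manip.sense(): the state, without advancing time (a new reading comes with each control period).
- manip.snapshot(name): name is "side" or "top"; returns a dict with "color" (420x560x3 uint8, blue, green, red), "K" (3x3 intrinsics, pixels), "dist" ([k1, k2, p1, p2, k3] as OpenCV has them; the pictures are not rectified), "eye" and "attitude" of the camera in the world. Camera axes: x right, y down, z forward; pixel columns grow to the right and rows downward; lengths in m; the calibration is good to about 2 mm. A picture is of the moment at which its call begins. There is no depth.
- manip.hand_in(): hands the job in; it is judged then, once.
Trained networks look in a picture, given as the dict that the camera call returned (one of the last four; its "shot" number tells which), for a name from the list of things; names that differ only in an ending like _2 or _b are one class to them, and where a whole thing is asked for, a point or a joint stands for the part that bears it (a point fixed in the world has none). Each returns a list of dicts, best first, with "confidence" (0 to 1); they miss things now and then, are a little off and sometimes report something else, mostly with a low value. They report only what shows in the picture. A call takes as long as a camera call.
- manip.search_frame(picture, thing): "xy" ([column, row] in pixels, amid what is visible of it).
- manip.silhouettes(picture, thing): "mask" (420x560 bool, what is visible of it) and "xy" ([column, row] in pixels, amid what is visible of it).
The state is a dict: "time": time; "qpos": joint angles; "joint_velocities": joint speeds; "tau": joint torques, N m; "tcp_pos": TCP position; "orientation": TCP orientation; "ft_force": force on the tool from outside, world axes, zero at the start; "wrist_torque": the same for the moment, N m; "finger_gap": finger opening in m; "finger_force": force on a finger pad.
Only numpy, scipy, OpenCV 4.12 (cv2) and the standard library are available. Lean on these libraries where they do the work, as an engineer would, in place of code of your own. Each camera call takes 0.05 s, during which the arm holds its last target. There are 200 camera calls.

## Task

Set up the spring tester on the desk: pull its sprung gauge slide out by the knob until the slide's pointer is level with the little cursor finger on the scale beside it, and leave it there. Then swing the ratchet lever on by exactly three clicks from the notch where it stands now, not one more, and finish with the gripper still closed on the lever's knob, holding the lever at the third click. Leave the other things on the desk where they are.

Things in the scene. Friction and masses are not known exactly. Their poses are not given: they have to be found in the camera images.
- tester: The spring tester, a grey base plate 220 mm (x) by 330 mm (y), 12 mm thick, fixed to the desk; origin on the desk in its middle (the plate reaches from y = -160 to +170 mm), z up, its front edge looks to its -x (toward the robot, turned by up to 0.3 rad). Seen from the robot the gauge slide is on the right and the ratchet lever on the left.
- pivot (a point): Point on the lever's upright hinge axis, at tester x = 60, y = 60 mm, 55 mm above the desk (13 mm above the hub). At lever value v the handle points from here at an angle v - 0.628 rad from tester -x toward tester +y. After a click a return spring (about 2 N at the knob) holds the lever back against the tooth.
- lever (a joint): Ratchet lever angle, rad; grows as the handle swings clockwise from above, to the robot's left (tester +y). A click every 0.209 rad (12 degrees): notches at 0, 0.209, 0.419 ... (it rests 0.01 to 0.02 rad short of these). Starts in one of the first four. Knob resistance 4 to 8 N for two thirds of a click, then it gives and the pawl drops just before the notch; no way back past a click.
- lever_knob (a point): On the axis of the lever's black upright cylindrical knob, 22 mm in diameter, 110 mm from the pivot, 60 mm above the desk; the knob stands from 32 to 81 mm above the desk, on a 16 mm wide steel arm 25 to 33 mm above the desk. It travels 23 mm a click and swings with the lever; fingers can keep their direction, the round knob turns between them.
- slide (a joint): Draw of the gauge slide, m: 0 pushed in, 0.075 fully out, toward tester -x. It starts nearly in. A spring of 80 N/m pulls it back but a drag brake of 8 N keeps it wherever it is left (pulling takes 8 to 13 N), and it can be pushed back too.
- slide_knob (a point): On the axis of the slide's upright aluminium knob, 55 mm above the desk. The knob stands from 33 to 75 mm above the desk, 20 mm in diameter up to 63 mm and 26 mm above that. The slide bar runs under it; the gauge's aluminium block (46 mm high) begins 48 mm behind the knob's axis when pushed in. It moves with the slide.
- pointer (a point): Tip of the slide's thin pointer, which sticks out to tester +y from under the knob, 27 mm above the desk; the middle of its 2.5 mm width. Same tester x as the knob's axis. It moves with the slide.
- cursor_finger (a point): Tip of the thin finger of the cursor, a 12 mm dark slider clamped on the scale rail left of the slide; it points to tester -y at the pointer's path. 27 mm above the desk, axes as the tester's. It marks how far the slide is to be drawn; leave the cursor itself where it is. Top of the cursor 33 mm above the desk.
- loupe: Bystander: black eyeglass loupe, 34 mm wide, 32 mm high, right of the tester. Origin under its middle.
- pot_3: Bystander: small round pot with lid, 35 mm, 30 mm high, in front of the tester.
- tweezers_0: Bystander: steel tweezers 122 mm long, lying in front of the tester.
- screwdriver_2: Bystander: watchmaker's screwdriver 101 mm long, lying left of the tester.
- dust_blower: Bystander: black rubber dust blower, 52 mm wide, 100 mm high, standing left behind the tester.
- tape_roll_clear: Bystander: roll of tape, 98 mm wide, 48 mm high, lying to the right.
- stamp: Bystander: wooden hand stamp, 57 mm high, standing to the right.

How it is judged (in metres and radians):
On the way, in this order (a step that is already met when the one before it is completed fails the run):
1. the gauge slide's pointer level with the cursor finger and the slide let go, before the lever has been moved (x of pointer in the frame of cursor_finger between -0.004 and 0.004 m and contact force between the fingers and slide below 0.1 N and distance of lever_knob from where it was at the start of the episode below 0.01 m), for 0.2 s.
2. lever on by one click (distance of lever_knob from where it was at the start of the episode between 0.0195 and 0.0435 m), for 0.02 s.
3. lever on by two clicks (distance of lever_knob from where it was at the start of the episode between 0.0435 and 0.064 m), for 0.02 s.
At the end, for the whole second after the job is handed in: Fingers press on the lever (over 2 N), which rests at the third click from its starting notch (knob 64 to 80 mm straight from its start; third notch 68, fourth click 88 mm); the slide is untouched, its pointer within 4 mm of level with the cursor finger (distance of lever_knob from where it was at the start of the episode between 0.064 and 0.08 m and value of joint lever above 0.58 rad and velocity of joint lever between -0.05 and 0.05 rad/s and contact force between the fingers and lever above 2 N and x of pointer in the frame of cursor_finger between -0.004 and 0.004 m and contact force between the arm and slide below 0.1 N); the arm keeps its last pose, push and grip.
It fails at once if the lever went on to a fourth click (distance of lever_knob from where it was at the start of the episode above 0.087 m).
It fails at once if the cursor was shifted by more than 4 mm (distance of cursor_finger from where it was at the start of the episode above 0.004 m).
It fails at once if another thing on the desk was moved by more than 30 mm (distance of any of loupe, pot_3, tweezers_0, screwdriver_2, dust_blower, tape_roll_clear, stamp from where it was at the start of the episode above 0.03 m).
It also fails if it takes over 58 s, if anything falls off the work surface, if the arm or the gripper's body presses on something with over 40 N, if the wrist force passes 120 N, or if a joint passes its speed limit or range.

## Working session

There is one attempt and no reset: what is moved stays moved. The work goes in short steps, Python scripts to look and compute and a tool call to move; the robot and the scene stay as the last step left them, time stands still between calls to the robot, and variables do not carry over. Pictures are saved under pics/ and viewed, at most 10 in all, crops included, and the job is handed in when it is done.

Besides the shell and the picture viewer there is one more tool, called after "Request:" as name(argument=value, ...), one argument or row to a line, values as JSON. drive_tool: Moves the arm, as the interface text tells. Its arguments: {"type":"object","properties":{"motion":{"type":"array","items":{"type":"array","items":{"type":"array","items":{"type":"number"}}}},"newtons":{"type":"number"}},"required":["motion"]}

```bash
mkdir -p pics
cat > h.py <<'E'
import numpy as np, cv2
from station import manip
def ray(p,xy):
    u=cv2.undistortPoints(np.array([[xy]],float),np.array(p["K"],float),np.array(p["dist"],float))[0,0]
    d=np.array(p["attitude"])@np.array([u[0],u[1],1.]); return np.array(p["eye"]),d/np.linalg.norm(d)
def atz(p,xy,z):
    e,d=ray(p,xy); return e+d*(z-e[2])/d[2]
def tri(a,xa,b,xb):
    A=np.zeros((3,3));B=np.zeros(3);R=[]
    for e,d in (ray(a,xa),ray(b,xb)):
        P=np.eye(3)-np.outer(d,d);A+=P;B+=P@e;R.append((e,P))
    X=np.linalg.solve(A,B); return X,[np.linalg.norm(P@(X-e)) for e,P in R]
def proj(p,X):
    R=np.array(p["attitude"]).T; t=-R@np.array(p["eye"])
    return cv2.projectPoints(np.array(X,float).reshape(-1,3),cv2.Rodrigues(R)[0],t,np.array(p["K"],float),np.array(p["dist"],float))[0][:,0]
E
python3 - <<'E'
from h import *
P={n:manip.snapshot(n) for n in("side","top")}
for n,p in P.items():
    cv2.imwrite(f"pics/{n}0.png",p["color"]); print(n,np.round(p["eye"],3),np.round(p["attitude"],2).tolist(),np.round(p["K"],1).tolist())
for t in["tester","lever_knob","slide_knob","pointer","cursor_finger","pivot"]:
    r={}
    for n,p in P.items():
        L=manip.search_frame(p,t); print(t,n,[(np.round(l["xy"],1).tolist(),round(l["confidence"],2)) for l in L[:3]])
        if L:r[n]=L[0]["xy"]
    if len(r)==2: print("   ",tri(P["side"],r["side"],P["top"],r["top"]))
print(manip.sense())
E
```

```text
side [ 0.481 -0.798  0.789] [[1.0, -0.04, 0.04], [-0.05, -0.7, 0.71], [-0.0, -0.71, -0.7]] [[431.8, 0.0, 276.5], [0.0, 431.8, 210.6], [0.0, 0.0, 1.0]]
top [ 0.438 -0.033  1.016] [[0.01, -0.99, 0.1], [-1.0, -0.01, -0.02], [0.02, -0.1, -0.99]] [[397.9, 0.0, 276.5], [0.0, 397.9, 211.1], [0.0, 0.0, 1.0]]
tester side [([284.4, 201.0], 0.76)]
tester top [([237.5, 209.9], 0.76), ([224.1, 203.4], 0.21)]
    (array([ 0.54553418,  0.05268469, -0.01715629]), [np.float64(0.0010436057663125026), np.float64(0.0010436057663125065)])
lever_knob side [([286.8, 181.0], 0.97)]
lever_knob top [([224.1, 205.3], 0.83)]
    (array([0.55281014, 0.08253088, 0.02831279]), [np.float64(0.0003234736052137334), np.float64(0.00032347360521375185)])
slide_knob side [([287.9, 219.2], 0.8)]
slide_knob top [([285.2, 205.9], 0.7)]
    (array([ 0.54797266, -0.06972917,  0.03801163]), [np.float64(0.0035499637271958627), np.float64(0.0035499637271959933)])
pointer side [([288.9, 216.7], 0.61)]
pointer top [([280.7, 203.8], 0.45), ([236.3, 209.4], 0.4)]
    (array([ 0.55233614, -0.05867648,  0.03544679]), [np.float64(0.004
[... 497 characters left out ...]
joint_velocities': array([-0.10858139, -0.00163017, -0.01008545,  0.00117652,  0.09377789,
        0.05008137,  0.04405593]), 'tau': array([ 9.44834646e-04, -5.69188035e+01, -5.80777064e+00, -2.81289518e+01,
        1.29791404e-02,  1.87446531e-03, -9.21820401e-06]), 'tcp_pos': array([0.15435053, 0.631396  , 0.40473117]), 'orientation': array([[-9.71381592e-01,  2.37524321e-01, -2.38879852e-05],
       [ 2.37524319e-01,  9.71381590e-01,  6.04226717e-05],
       [ 3.75562031e-05,  5.30194936e-05, -9.99999998e-01]]), 'ft_force': array([-0.08827466,  0.99793901,  0.3353657 ]), 'wrist_torque': array([-0.02314623,  0.03561532,  0.02069084]), 'finger_force': 0.0, 'finger_gap': 0.08573628416696558}
```

Run:
```python
import cv2
a=cv2.imread("pics/side0.png")[125:285,185:385]; b=cv2.imread("pics/top0.png")[120:290,150:350]
cv2.imwrite("pics/s1.png",cv2.resize(a,None,fx=4,fy=3.75,interpolation=cv2.INTER_CUBIC))
cv2.imwrite("pics/t1.png",cv2.resize(b,None,fx=3.5,fy=3.5,interpolation=cv2.INTER_CUBIC))
```

```text
(no output)
```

View pics/t1.png

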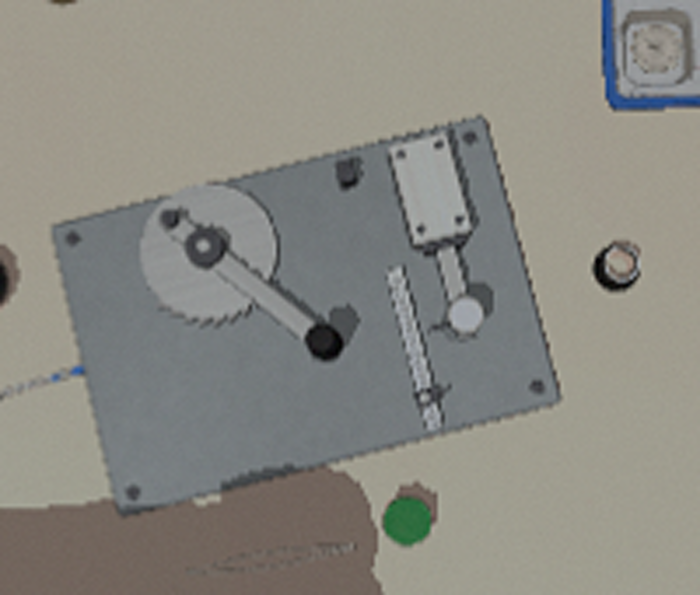

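View pics/s1.png

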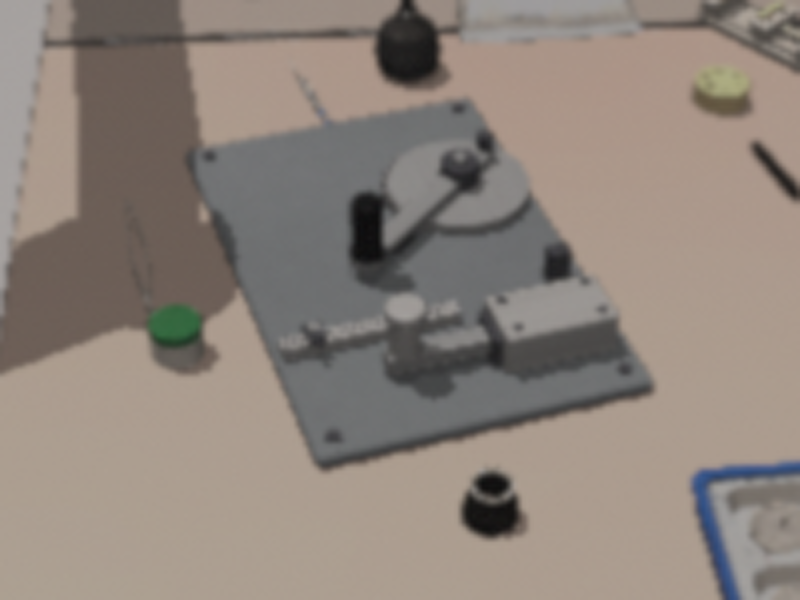

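View pics/top0.png

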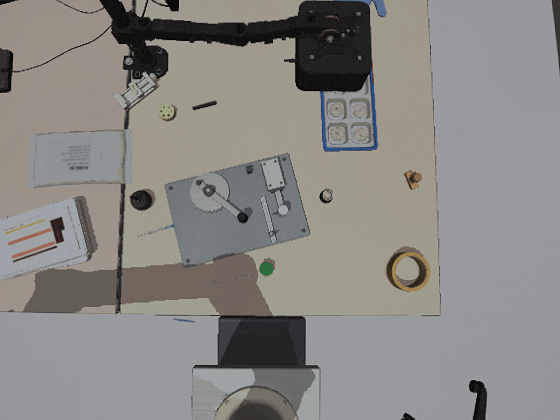

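```bash
cat > m.py <<'E'
from h import *
from scipy.optimize import least_squares
P={n:manip.snapshot(n) for n in("side","top")}
T=lambda x,y:((x+.5)/3.5-.5+150,(y+.5)/3.5-.5+120)
S=lambda x,y:((x+.5)/4-.5+185,(y+.5)/3.75-.5+125)
# BL(x+,y+), BR(x+,y-), FR, FL
C=np.array([[.11,.17,.012],[.11,-.16,.012],[-.11,-.16,.012],[-.11,.17,.012]])
t=np.array([T(53,226),T(487,118),T(558,402),T(120,512)]); s=np.array([S(470,100),S(650,387),S(322,463),S(190,155)])
W=lambda v,X:np.array([v[0],v[1],0])+np.asarray(X)@np.array([[np.cos(v[2]),np.sin(v[2]),0],[-np.sin(v[2]),np.cos(v[2]),0],[0,0,1]])
f=lambda v:np.r_[(proj(P["top"],W(v,C))-t).ravel(),(proj(P["side"],W(v,C))-s).ravel()]
r=least_squares(f,[.55,.05,.2]);v=r.x
if __name__=="__main__":
    print(v,np.round(r.fun,1))
    for n,fn in(("top",lambda v:f(v)[:8]),("side",lambda v:f(v)[8:])):
        q=least_squares(fn,v);print(n,q.x,abs(q.fun).max())
    inv=lambda X:W([0,0,-v[2]],X-np.array([v[0],v[1],0]))
    for n,a,b,z in(("slide knob top",T(465,314),S(405,301),.075),("lever knob top",T(324,341),S(367,201),.081),("hub",T(206,246),S(461,160),.042),("pointer",T(431,328),None,.027),("finger",T(450,388),None,.027),("cursor",T(426,396),S(315,330),.033)):
        print(n,"top@z",np.round(atz(P["top"],a,z),4),"tester",np.round(inv(atz(P["top"],a,z)),4))
        if b: print("   side@z",np.round(atz(P["side"],b,z),4),"tester",np.round(inv(atz(P["side"],b,z)),4)," tri",np.round(tri(P["top"],a,P["side"],b)[0],4))
    a=inv(atz(P["top"],T(324,341),.081))-[.06,.06,0]; print("lever v",np.arctan2(a[1],-a[0])+.628,np.hypot(*a[:2]))
E
python3 m.py
```

```text
[0.54782902 0.04638351 0.2557997 ] [-0.5 -1.2  0.4 -1.4  2.   0.2 -0.3  1.3  0.6 -1.   1.6 -0.7 -1.9 -0.1
 -1.2 -1.5]
top [0.54721797 0.04741735 0.25278987] 1.5352069341861352
side [0.54830602 0.04417359 0.2594523 ] 2.076581183445228
slide knob top top@z [ 0.5389 -0.0619  0.075 ] tester [-0.036  -0.1025  0.075 ]
   side@z [ 0.5398 -0.0584  0.075 ] tester [-0.0342 -0.0993  0.075 ]  tri [ 0.5391 -0.0618  0.0782]
lever knob top top@z [0.5194 0.0332 0.081 ] tester [-0.0309 -0.0056  0.081 ]
   side@z [0.522  0.0336 0.081 ] tester [-0.0282 -0.0058  0.081 ]  tri [0.5207 0.0332 0.0812]
hub top@z [0.5895 0.1202 0.042 ] tester [0.059  0.0609 0.042 ]
   side@z [0.591 0.122 0.042] tester [0.0609 0.0623 0.042 ]  tri [0.59   0.12   0.0435]
pointer top@z [ 0.5339 -0.0391  0.027 ] tester [-0.0351 -0.0792  0.027 ]
finger top@z [ 0.4911 -0.0528  0.027 ] tester [-0.0799 -0.0817  0.027 ]
cursor top@z [ 0.4851 -0.0358  0.033 ] tester [-0.0815 -0.0637  0.033 ]
   side@z [ 0.4857 -0.0394  0.033 ] tester [-0.0818 -0.0673  0.033 ]  tri [ 0.4855 -0.0358  0.0294]
lever v 0.0028273476661272445 0.1120555947269618
```

Careful with the scale: turns go in shares of 90 degrees. That gives: 43 degrees / 90 = 0.4778.

Request:
drive_tool(
  motion=[
    [[0.05,-0.03,-0.032,0,0,0,0.0444],[0.05,-0.067,-0.073,0.005,0,0,0.0889],[0.05,-0.105,-0.114,0.01,0,0,0.1333],[0.05,-0.143,-0.155,0.015,0,0,0.1889],[0.05,-0.181,-0.196,0.02,0,0,0.2444],[0.05,-0.22,-0.237,0.025,0,0,0.3],[0.05,-0.258,-0.278,0.03,0,0,0.3556],[0.05,-0.295,-0.319,0.035,0,0,0.4],[0.05,-0.33,-0.357,0.04,0,0,0.4444],[0.05,-0.36,-0.39,0.045,0,0,0.4778]],
  ],
  newtons=40,
)

```text
time: 2.05
tcp_pos: [0.4122, 0.1652, 0.36]
orientation: [[-0.546, 0.838, 0.001], [0.838, 0.546, 0.0], [-0.0, 0.001, -1.0]]
ft_force: [0.7, -0.8, 0.3]
finger_gap: 0.05
finger_force: 0.0
```

```bash
cat > go.py <<'E'
import sys
from h import *
def go(x,y,z,ang):  # TCP target, world angle (deg) of tool y axis
    s=manip.sense(); R=np.array(s["orientation"]); d=R.T@(np.array([x,y,z])-s["tcp_pos"])
    a=np.radians(ang); best=None
    for k in(0,np.pi):
        Y=np.array([np.cos(a+k),np.sin(a+k),0]);Z=np.array([0,0,-1.]);G=np.c_[np.cross(Y,Z),Y,Z]
        print("shift",np.round(d,4),"turn",np.round(np.degrees(cv2.Rodrigues(R.T@G)[0].ravel()),2))
    print("t",round(s["time"],2),"tcp",np.round(s["tcp_pos"],4),"q",np.round(s["qpos"]),"gap",s["finger_gap"],"F",np.round(s["ft_force"],1),s["finger_force"])
if __name__=="__main__": go(*map(float,sys.argv[1:]))
E
python3 go.py .539 -.061 .300 14.66
```

```text
shift [-0.2587 -0.0174  0.0601] turn [7.000e-02 1.000e-02 1.844e+01]
shift [-0.2587 -0.0174  0.0601] turn [-2.0000e-02  1.0000e-01 -1.6156e+02]
t 2.05 tcp [0.4122 0.1652 0.36  ] q [-22.   9.  -4. 120.   1.  50.   7.] gap 0.050001630064748025 F [ 0.7 -0.8  0.3] 0.0
```

Converted, 18.4 degrees / 90 = 0.2044.

Request:
drive_tool(
  motion=[
    [[0.05,-0.045,-0.003,0.01,0,0,0.0333],[0.05,-0.09,-0.006,0.02,0,0,0.0667],[0.05,-0.135,-0.009,0.03,0,0,0.1],[0.05,-0.18,-0.012,0.04,0,0,0.1333],[0.05,-0.22,-0.015,0.05,0,0,0.1667],[0.05,-0.245,-0.017,0.055,0,0,0.1889],[0.05,-0.2587,-0.0174,0.06,0,0,0.2044],[0.05,-0.2587,-0.0174,0.06,0,0,0.2044],[0.05,-0.2587,-0.0174,0.06,0,0,0.2044],[0.05,-0.2587,-0.0174,0.06,0,0,0.2044]],
  ],
)

```text
time: 3.3
tcp_pos: [0.5386, -0.0574, 0.3]
orientation: [[-0.259, 0.966, 0.0], [0.966, 0.259, 0.001], [0.001, 0.0, -1.0]]
ft_force: [0.8, -0.1, 0.4]
finger_gap: 0.0499
finger_force: 0.0
```

```bash
python3 go.py .539 -.061 .208 14.66
python3 - <<'E'
import cv2
from h import *
p=manip.snapshot("side");q=manip.snapshot("top")
a=p["color"][125:285,185:385];b=q["color"][120:290,150:350]
cv2.imwrite("pics/s2.png",np.hstack([cv2.resize(a,(400,400)),cv2.resize(b,(400,400))]))
s=manip.sense();tip=s["tcp_pos"]+np.array(s["orientation"])[:,2]*.155
print(tip,proj(p,tip),proj(p,[.539,-.061,.075]))
E
```

```text
shift [-0.0036 -0.0005  0.092 ] turn [ 0.02 -0.04  0.33]
shift [-0.0036 -0.0005  0.092 ] turn [ 6.0000e-02  3.0000e-02 -1.7967e+02]
t 3.3 tcp [ 0.5386 -0.0574  0.3   ] q [ -2.  23.   7. 111.  -4.  46.  22.] gap 0.04989818049320092 F [ 0.8 -0.1  0.4] 0.0
[ 0.53871472 -0.05782655  0.14499219] [[285.73964214 182.55621481]] [[285.59784797 205.67616853]]
```

View pics/s2.png

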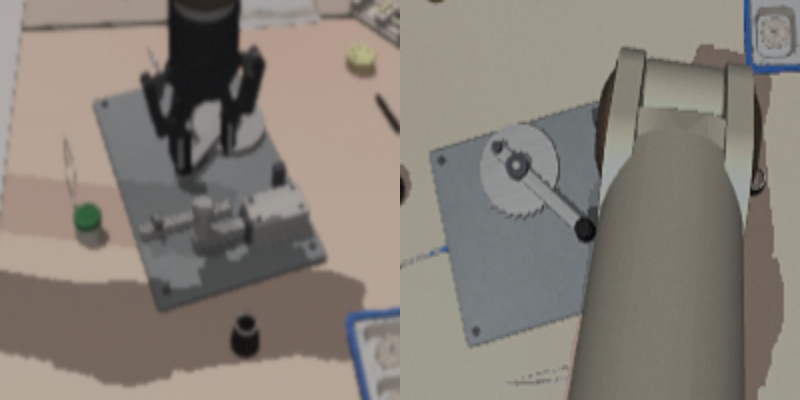

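Converted, 0.3 degrees / 90 = 0.0033.

Request:
drive_tool(
  motion=[
    [[0.05,-0.001,0,0.015,0,0,0],[0.05,-0.002,0,0.03,0,0,0],[0.05,-0.0036,0,0.045,0,0,0.0033],[0.05,-0.0036,0,0.06,0,0,0.0033],[0.05,-0.0036,0,0.075,0,0,0.0033],[0.05,-0.0036,0,0.085,0,0,0.0033],[0.05,-0.0036,0,0.091,0,0,0.0033],[0.05,-0.0036,0,0.093,0,0,0.0033],[0.05,-0.0036,0,0.093,0,0,0.0033],[0.05,-0.0036,0,0.093,0,0,0.0033]],
  ],
)

```text
time: 4.65
tcp_pos: [0.54, -0.0623, 0.2072]
orientation: [[-0.251, 0.968, 0.001], [0.968, 0.251, -0.0], [-0.0, 0.001, -1.0]]
ft_force: [0.6, -0.9, -0.2]
finger_gap: 0.0499
finger_force: 0.0
```

Request:
drive_tool(
  motion=[
    [[0.035,0,0,0,0,0,0],[0.025,0,0,0,0,0,0],[0.01,0,0,0,0,0,0],[0,0,0,0,0,0,0],[0,0,0,0,0,0,0],[0,0,0,0,0,0,0],[0,0,0,0,0,0,0],[0,0,0,0,0,0,0],[0,0,0,0,0,0,0],[0,0,0,0,0,0,0]],
  ],
  newtons=30,
)

```text
time: 5.9
tcp_pos: [0.5397, -0.0624, 0.2074]
orientation: [[-0.251, 0.968, 0.001], [0.968, 0.251, 0.0], [-0.0, 0.001, -1.0]]
ft_force: [-1.8, 1.1, 5.9]
finger_gap: 0.0243
finger_force: 29.4
```

Run:
```python
from m import *
s=manip.sense(); inv=lambda X:W([0,0,-v[2]],X-np.array([v[0],v[1],0]))
print(s["tcp_pos"],s["finger_gap"],s["finger_force"],s["ft_force"],inv(s["tcp_pos"]))
R=s["orientation"]; print(R, R.T@W([0,0,v[2]],[-1,0,0]))
```

```text
[ 0.53973933 -0.0623753   0.20742142] 0.024333647198396483 29.386402443051338 [-2.91361916 -0.15822884  5.15963008] [-0.03534453 -0.10317309  0.20742142]
[[-2.51158267e-01  9.67945919e-01  4.71610309e-04]
 [ 9.67946033e-01  2.51158256e-01  8.16111204e-05]
 [-3.94536720e-05  4.76990636e-04 -9.99999885e-01]] [-1.92300412e-03 -9.99998037e-01 -4.76913885e-04]
```

Request:
drive_tool(
  motion=[
    [[0,0,-0.005,0,0,0,0],[0,0,-0.011,0,0,0,0],[0,0,-0.017,0,0,0,0],[0,0,-0.023,0,0,0,0],[0,0,-0.029,0,0,0,0],[0,0,-0.035,0,0,0,0],[0,0,-0.041,0,0,0,0],[0,0,-0.045,0,0,0,0],[0,0,-0.045,0,0,0,0],[0,0,-0.045,0,0,0,0]],
  ],
)

```text
time: 7.25
tcp_pos: [0.4993, -0.0729, 0.2075]
orientation: [[-0.252, 0.968, 0.008], [0.968, 0.252, -0.0], [-0.002, 0.008, -1.0]]
ft_force: [9.8, 1.3, -7.7]
finger_gap: 0.0239
finger_force: 29.9
```

```bash
python3 go.py .497 -.0726 .2074 14.66
python3 - <<'E'
from h import *
p=manip.snapshot("side")
a=p["color"][175:245,230:325]
cv2.imwrite("pics/s3.png",cv2.resize(a,None,fx=8,fy=8,interpolation=cv2.INTER_CUBIC))
E
```

```text
shift [ 0.0009 -0.0021  0.0001] turn [ 0.46  0.13 -0.04]
shift [ 0.0009 -0.0021  0.0001] turn [  0.2   -0.73 179.96]
t 7.25 tcp [ 0.4993 -0.0729  0.2075] q [  0.  29.   6. 118.  -5.  32.  25.] gap 0.023859597587426288 F [ 9.8  1.3 -7.7] 29.853115947917104
```

View pics/s3.png

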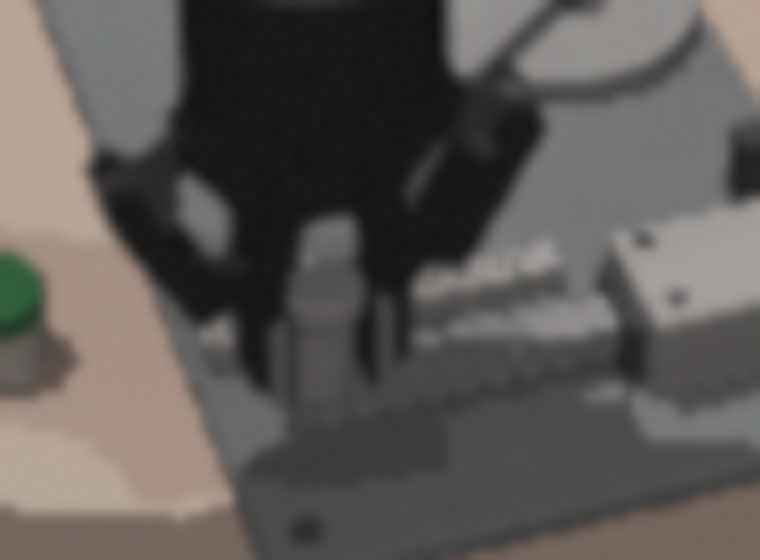

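Request:
drive_tool(
  motion=[
    [[0.05,0,0,0,0,0,0],[0.05,0,0,0,0,0,0],[0.05,0,0,0,0,0,0],[0.05,0,0,-0.015,0,0,0],[0.05,0,0,-0.04,0,0,0],[0.05,0,0,-0.08,0,0,0],[0.05,0,0,-0.12,0,0,0],[0.05,0.04,0,-0.13,0,0,0],[0.05,0.09,0,-0.13,0,0,0],[0.05,0.14,0,-0.13,0,0,0]],
  ],
)

```text
time: 8.55
tcp_pos: [0.4605, 0.063, 0.3382]
orientation: [[-0.25, 0.968, 0.002], [0.968, 0.25, 0.0], [-0.0, 0.002, -1.0]]
ft_force: [1.2, 0.0, -0.2]
finger_gap: 0.0501
finger_force: 0.0
```

Converted, -72 degrees / 90 = -0.8.

Request:
drive_tool(
  motion=[
    [[0.06,0.04,0,0,0,0,-0.0889],[0.06,0.08,0,0,0,0,-0.1778],[0.06,0.11,0,0,0,0,-0.2667],[0.06,0.12,0,0,0,0,-0.3556],[0.06,0.12,0,0,0,0,-0.4444],[0.06,0.12,0,0,0,0,-0.5333],[0.06,0.12,0,0,0,0,-0.6222],[0.06,0.12,0,0,0,0,-0.7111],[0.06,0.12,0,0,0,0,-0.8],[0.06,0.12,0,0,0,0,-0.8]],
  ],
)

```text
time: 9.8
tcp_pos: [0.4308, 0.1778, 0.3375]
orientation: [[-0.998, 0.062, 0.001], [0.062, 0.998, -0.0], [-0.001, 0.0, -1.0]]
ft_force: [-0.2, 1.1, 0.5]
finger_gap: 0.0602
finger_force: 0.0
```

```bash
python3 go.py .497 -.0726 .2074 -57.3
python3 - <<'E'
from h import *
ims={n:np.mean([manip.snapshot(n)["color"].astype(float) for _ in range(6)],0).clip(0,255).astype(np.uint8) for n in("side","top")}
a=ims["side"][185:245,230:310]; b=ims["top"][175:250,245:320]
for n in ims: cv2.imwrite(f"pics/{n}_b.png",ims[n])
cv2.imwrite("pics/s4.png",np.hstack([cv2.resize(a,None,fx=5,fy=8,interpolation=cv2.INTER_CUBIC)[:480],cv2.resize(b,(400,480),interpolation=cv2.INTER_CUBIC)]))
E
```

```text
shift [-0.0814 -0.2459  0.1302] turn [6.0000e-02 2.0000e-02 1.4377e+02]
shift [-0.0814 -0.2459  0.1302] turn [-2.000e-02  5.000e-02 -3.623e+01]
t 9.8 tcp [0.4308 0.1778 0.3375] q [-15.  14. -12. 119.   4.  48.  57.] gap 0.06024969062024648 F [-0.2  1.1  0.5] 0.0
```

View pics/s4.png

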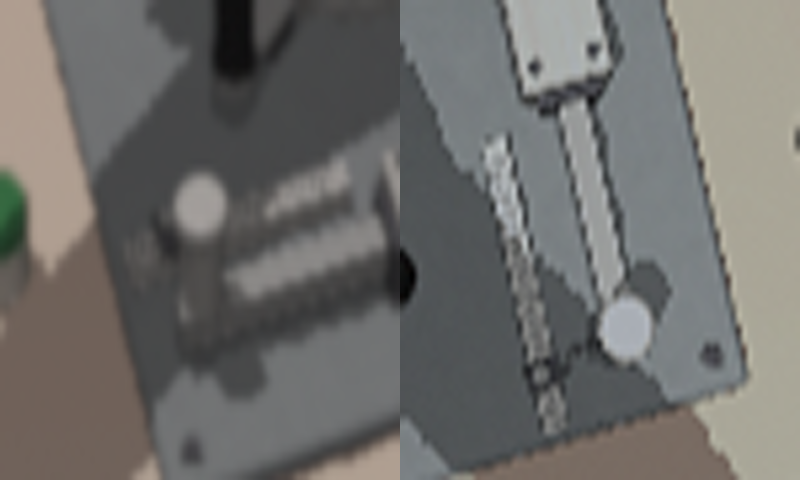

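Run:
```python
from h import *
b=cv2.imread("pics/top_b.png")[219:244,262:297].astype(float)
c=((b-b.min())*1.6*255/(b.max()-b.min())).clip(0,255).astype(np.uint8)
cv2.imwrite("pics/t5.png",cv2.resize(c,None,fx=20,fy=20,interpolation=cv2.INTER_CUBIC))
```

```text
(no output)
```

View pics/t5.png

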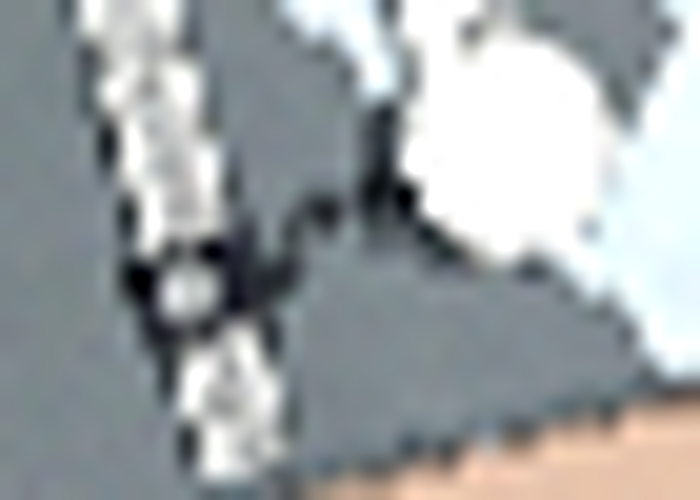

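Run:
```python
from m import *
p=P["top"]; inv=lambda X:W([0,0,-v[2]],X-np.array([v[0],v[1],0]))
Z=lambda x,y:((x+.5)/20-.5+262,(y+.5)/20-.5+219)
for n,a,z in(("cursor",(190,290),.033),("finger",(278,272),.027),("ptr",(325,212),.027),("ptr tip",(303,222),.027),("knob",(507,150),.075)):
    print(n,np.round(inv(atz(p,Z(*a),z)),4))
# edge profile: dark minimum across pointer/finger columns
im=cv2.cvtColor(cv2.imread("pics/top_b.png"),cv2.COLOR_BGR2GRAY).astype(float)
print(im[226:238,271:283].astype(int))
import numpy as np
for y in np.arange(-.064,-.094,-.002):
    xs=np.arange(-.096,-.060,.002); uv=proj(p,np.array([W(v,[x,y,.027]) for x in xs])).astype(np.float32)
    print(round(y,3),cv2.remap(im.astype(np.float32),uv[:,:1].copy(),uv[:,1:].copy(),cv2.INTER_LINEAR).ravel().astype(int))
```

```text
cursor [-0.0819 -0.0627  0.033 ]
finger [-0.0821 -0.0739  0.027 ]
ptr [-0.0764 -0.0815  0.027 ]
ptr tip [-0.0769 -0.0785  0.027 ]
knob [-0.077  -0.1026  0.075 ]
[[114 117  82  83  84  84  84  85  86  63  59 141]
 [110 138  73  84  85  85  85  86  87  58  54 136]
 [104 122  64  84  85  87  75  74  76  42  46  49]
 [ 99 113  79  76  86  76  58  48  72  50  59  47]
 [107 101  74  60  88  61  73  64  89  66  67  64]
 [ 73  35  49  55  80  64  81  86  87  74  76  75]
 [ 90  74  48  53  54  53  79  86  86  86  87  87]
 [109 102  48  50  51  63  87  85  85  87  86  86]
 [ 97  79  48  55  64  88  85  84  85  84  86  85]
 [ 66  53  92  95  55  85  84  83  85  84  85  86]
 [ 87  97 105 126  64  85  84  84  85  85  86  86]
 [122 124  93 124  97  83  83  84  85  85  86  85]]
-0.064 [ 97 102 107 102  74  63  87 104  90  78  82 106 101 104 103  98 106 107]
-0.066 [109 108 104 107  91  66  67  82  73  50  72 104 103 105 107 108 109 109]
-0.068 [119 116 120 117  94  60  49  48  50  45  73  97 111 120 126 119 110 108]
-0.07 [111 100  82  78  73  58  51  51  51  53  67  76  78  84 107 109  94  82]
-0.072 [81 84 79 70 65 62 51 52 60 63 62 74 77 75 76 81 84 82]
-0.074 [82 83 84 84 86 75 57 53 69 83 83 82 83 84 83 82 83 84]
-0.076 [83 83 83 84 85 81 69 59 62 66 75 82 85 85 84 83 83 83]
-0.078 [84 84 83 83 84 85 83 79 76 68 67 77 86 85 84 84 83 83]
-0.08 [85 84 84 84 84 84 85 84 78 68 58 69 80 84 84 84 83 84]
-0.082 [85 84 84 84 85 85 85 86 79 63 50 70 81 84 84 84 85 85]
-0.084 [85 85 84 84 85 86 85 82 85 78 68 75 84 85 84 85 85 84]
-0.086 [85 85 85 85 86 86 82 73 68 61 60 68 83 86 85 85 84 83]
-0.088 [86 86 85 85 86 86 80 72 65 56 46 49 62 70 74 81 84 81]
-0.09 [ 86  86  85  86  85  86  78  69  61  54  47  51  57  61  61  72  96 108]
-0.092 [ 85  85  85  86  82  74  67  62  65  50  53  98  93  76  61  60  99 120]
```

Run:
```python
from m import *
from go import go
X=W(v,[-.0768,-.1029,.3]);print(X); go(X[0],X[1],.3,14.66)
```

```text
[ 0.49956366 -0.07260012  0.3       ]
shift [-0.0837 -0.2461  0.0367] turn [-0.  -0.  71.9]
shift [-0.0837 -0.2461  0.0367] turn [ 1.000e-02 -0.000e+00 -1.081e+02]
t 10.6 tcp [0.4308 0.178  0.3367] q [-15.  14. -12. 119.   4.  48.  57.] gap 0.05982522089748037 F [0.1 0.3 0.2] 0.0
```

Converted, 71.9 degrees / 90 = 0.7989.

Request:
drive_tool(
  motion=[
    [[0.05,-0.01,-0.03,0.01,0,0,0.0889],[0.05,-0.022,-0.065,0.02,0,0,0.1889],[0.05,-0.036,-0.105,0.03,0,0,0.2889],[0.05,-0.05,-0.148,0.037,0,0,0.3889],[0.05,-0.064,-0.188,0.037,0,0,0.4889],[0.05,-0.076,-0.223,0.037,0,0,0.5889],[0.05,-0.0837,-0.246,0.037,0,0,0.6889],[0.05,-0.0837,-0.246,0.037,0,0,0.7989],[0.05,-0.0837,-0.246,0.037,0,0,0.7989],[0.05,-0.0837,-0.246,0.037,0,0,0.7989]],
  ],
)

```text
time: 11.85
tcp_pos: [0.4995, -0.072, 0.2996]
orientation: [[-0.257, 0.966, -0.0], [0.966, 0.257, 0.0], [0.0, -0.0, -1.0]]
ft_force: [0.3, 0.6, 0.1]
finger_gap: 0.05
finger_force: 0.0
```

```bash
python3 go.py .4996 -.0726 .2065 14.66
```

```text
shift [-0.0007 -0.0001  0.0931] turn [-0.01 -0.02  0.24]
shift [-0.0007 -0.0001  0.0931] turn [ 2.0000e-02 -1.0000e-02 -1.7976e+02]
t 11.85 tcp [ 0.4995 -0.072   0.2996] q [ -2.  20.   9. 116.  -4.  44.  24.] gap 0.049965705249034924 F [0.3 0.6 0.1] 0.0
```

Converted, 0.2 degrees / 90 = 0.0022.

Request:
drive_tool(
  motion=[
    [[0.05,0,0,0.015,0,0,0],[0.05,0,0,0.035,0,0,0],[0.05,0,0,0.055,0,0,0.0022],[0.05,0,0,0.075,0,0,0.0022],[0.05,0,0,0.088,0,0,0.0022],[0.05,0,0,0.093,0,0,0.0022],[0.05,0,0,0.093,0,0,0.0022],[0.03,0,0,0.093,0,0,0.0022],[0.01,0,0,0.093,0,0,0.0022],[0,0,0,0.093,0,0,0.0022]],
  ],
)

```text
time: 13.1
tcp_pos: [0.5002, -0.0725, 0.2074]
orientation: [[-0.25, 0.968, 0.002], [0.968, 0.25, -0.0], [-0.001, 0.002, -1.0]]
ft_force: [1.1, -0.6, 3.3]
finger_gap: 0.0243
finger_force: 29.5
```

Request:
drive_tool(
  motion=[
    [[0,0,0,0,0,0,0],[0,0,0,0,0,0,0],[0,0,0,0,0,0,0],[0,0,0,0,0,0,0],[0,0,-0.002,0,0,0,0],[0,0,-0.004,0,0,0,0],[0,0,-0.006,0,0,0,0],[0,0,-0.0075,0,0,0,0],[0,0,-0.0075,0,0,0,0],[0,0,-0.0075,0,0,0,0]],
  ],
)

```text
time: 14.35
tcp_pos: [0.4958, -0.0734, 0.2076]
orientation: [[-0.251, 0.968, 0.009], [0.968, 0.251, 0.0], [-0.002, 0.009, -1.0]]
ft_force: [11.4, 1.9, -5.7]
finger_gap: 0.0243
finger_force: 29.7
```

Run:
```python
from m import *
s=manip.sense(); inv=lambda X:W([0,0,-v[2]],X-np.array([v[0],v[1],0]))
print(s["tcp_pos"],s["finger_gap"],s["finger_force"],s["ft_force"],inv(s["tcp_pos"]),inv(s["tcp_pos"]+.155*s["orientation"][:,2]))
```

```text
[ 0.49578866 -0.07340769  0.20754691] 0.024156199814733065 29.737853680271655 [11.23752252  3.26459606 -5.16350962] [-0.0806565  -0.10272614  0.20754691] [-0.07932172 -0.10306758  0.05255304]
```

Request:
drive_tool(
  motion=[
    [[0,0,-0.001,0,0,0,0],[0,0,-0.002,0,0,0,0],[0,0,-0.0033,0,0,0,0],[0,0,-0.0033,0,0,0,0],[0,0,-0.0033,0,0,0,0],[0,0,-0.0033,0,0,0,0],[0,0,-0.0033,0,0,0,0],[0,0,-0.0033,0,0,0,0],[0,0,-0.0033,0,0,0,0],[0,0,-0.0033,0,0,0,0]],
  ],
)

```text
time: 15.7
tcp_pos: [0.4927, -0.0742, 0.2075]
orientation: [[-0.251, 0.968, 0.009], [0.968, 0.251, -0.0], [-0.002, 0.009, -1.0]]
ft_force: [12.1, 2.4, -5.2]
finger_gap: 0.0243
finger_force: 29.8
```

Run:
```python
from m import *
s=manip.sense(); inv=lambda X:W([0,0,-v[2]],X-np.array([v[0],v[1],0]))
print(s["finger_gap"],s["ft_force"],inv(s["tcp_pos"]+.155*s["orientation"][:,2]))
```

```text
0.02399194972314042 [11.79042717  2.47704352 -6.9796217 ] [-0.08246828 -0.10308439  0.05254512]
```

Release, lift and swing aside; check again.

Request:
drive_tool(
  motion=[
    [[0.05,0,0,0,0,0,0],[0.05,0,0,0,0,0,0],[0.05,0,0,0,0,0,0],[0.05,0,0,-0.015,0,0,0],[0.05,0,0,-0.04,0,0,0],[0.05,0,0,-0.08,0,0,0],[0.05,0,0,-0.12,0,0,0],[0.05,0.04,0,-0.13,0,0,0],[0.05,0.09,0,-0.13,0,0,0],[0.05,0.14,0,-0.13,0,0,0]],
  ],
)

```text
time: 17.05
tcp_pos: [0.4536, 0.0613, 0.3381]
orientation: [[-0.249, 0.969, 0.002], [0.969, 0.249, 0.0], [-0.0, 0.002, -1.0]]
ft_force: [-0.5, 0.2, 0.1]
finger_gap: 0.0502
finger_force: 0.0
```

Converted, -72 degrees / 90 = -0.8.

Request:
drive_tool(
  motion=[
    [[0.06,0.04,0,0,0,0,-0.0889],[0.06,0.08,0,0,0,0,-0.1778],[0.06,0.11,0,0,0,0,-0.2667],[0.06,0.12,0,0,0,0,-0.3556],[0.06,0.12,0,0,0,0,-0.4444],[0.06,0.12,0,0,0,0,-0.5333],[0.06,0.12,0,0,0,0,-0.6222],[0.06,0.12,0,0,0,0,-0.7111],[0.06,0.12,0,0,0,0,-0.8],[0.06,0.12,0,0,0,0,-0.8]],
  ],
)

```text
time: 18.3
tcp_pos: [0.4242, 0.1763, 0.3375]
orientation: [[-0.998, 0.063, 0.001], [0.063, 0.998, -0.0], [-0.001, -0.0, -1.0]]
ft_force: [-0.0, 0.7, -0.5]
finger_gap: 0.0603
finger_force: 0.0
```

Run:
```python
from m import *
from go import go
L=[manip.snapshot("top") for _ in range(4)];p=L[-1]
im=np.mean([cv2.cvtColor(q["color"],cv2.COLOR_BGR2GRAY) for q in L],0).astype(np.float32)
for y in np.arange(-.072,-.09,-.002):
    xs=np.arange(-.096,-.066,.002); uv=proj(p,np.array([W(v,[x,y,.027]) for x in xs])).astype(np.float32)
    print(round(y,3),cv2.remap(im,uv[:,:1].copy(),uv[:,1:].copy(),cv2.INTER_LINEAR).ravel().astype(int))
c=np.mean([q["color"] for q in L],0)[219:244,262:297]
cv2.imwrite("pics/t6.png",cv2.resize((c*1.4).clip(0,255).astype(np.uint8),None,fx=20,fy=20,interpolation=cv2.INTER_CUBIC))
K=W(v,[.06-.11*np.cos(.628-.0),.06-.11*np.sin(.628),.06]);print("knob model",K)
go(K[0],K[1],.3,-57.3)
```

```text
-0.072 [84 86 78 70 66 63 52 53 60 62 61 74 78 76 77]
-0.074 [84 84 84 85 87 77 60 54 72 83 83 81 84 84 83]
-0.076 [83 83 84 84 86 76 61 55 76 84 86 85 85 85 84]
-0.078 [83 83 84 85 85 77 60 57 77 85 86 85 85 85 84]
-0.08 [84 84 84 84 85 86 72 69 77 86 85 85 85 84 84]
-0.082 [85 85 84 85 85 82 67 64 75 85 84 84 85 85 84]
-0.084 [86 85 86 85 86 81 67 56 71 83 86 84 85 84 84]
-0.086 [86 86 86 86 80 70 60 54 62 70 75 79 84 83 82]
-0.088 [86 86 82 75 69 58 47 50 61 65 64 68 79 82 94]
knob model [0.52093157 0.03456537 0.06      ]
shift [-0.1055 -0.1356  0.0368] turn [0.000e+00 1.000e-02 1.437e+02]
shift [-0.1055 -0.1356  0.0368] turn [-1.00e-02  0.00e+00 -3.63e+01]
t 18.6 tcp [0.4241 0.1765 0.3368] q [-17.  13. -10. 119.   3.  48.  58.] gap 0.059918846788242566 F [ 0.3 -0.  -0. ] 0.0
```

View pics/t6.png

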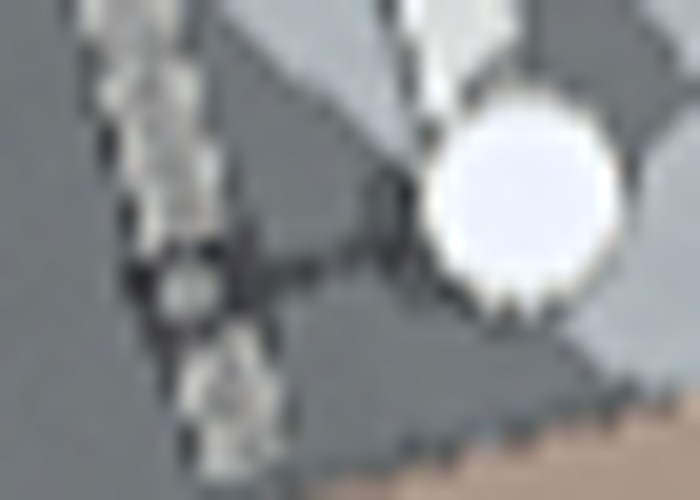

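Converted, -36.3 degrees / 90 = -0.4033.

Request:
drive_tool(
  motion=[
    [[0.06,-0.012,-0.016,0.006,0,0,-0.0556],[0.06,-0.03,-0.04,0.012,0,0,-0.1111],[0.06,-0.05,-0.065,0.02,0,0,-0.1778],[0.06,-0.07,-0.09,0.028,0,0,-0.2444],[0.06,-0.09,-0.115,0.034,0,0,-0.3222],[0.06,-0.1,-0.13,0.037,0,0,-0.4033],[0.06,-0.1055,-0.136,0.037,0,0,-0.4033],[0.06,-0.1055,-0.136,0.037,0,0,-0.4033],[0.06,-0.1055,-0.136,0.037,0,0,-0.4033],[0.06,-0.1055,-0.136,0.037,0,0,-0.4033]],
  ],
)

```text
time: 19.85
tcp_pos: [0.5208, 0.0353, 0.2999]
orientation: [[-0.84, -0.542, 0.0], [-0.542, 0.84, 0.0], [-0.0, 0.0, -1.0]]
ft_force: [0.9, -0.0, -0.1]
finger_gap: 0.0597
finger_force: 0.0
```

```bash
python3 go.py .521 .034 .215 -57.3
```

```text
shift [ 0.0005 -0.0012  0.0849] turn [-1.0000e-02  1.0000e-02 -1.7989e+02]
shift [ 0.0005 -0.0012  0.0849] turn [0.01 0.01 0.11]
t 19.85 tcp [0.5208 0.0353 0.2999] q [  2.  22. -11. 113.   6.  46. 111.] gap 0.059715551251045426 F [ 0.9 -0.  -0.1] 0.0
```

Request:
drive_tool(
  motion=[
    [[0.06,0,0,0.015,0,0,0],[0.06,0,-0.001,0.035,0,0,0],[0.06,0,-0.001,0.055,0,0,0],[0.06,0,-0.001,0.075,0,0,0],[0.06,0,-0.001,0.083,0,0,0],[0.06,0,-0.001,0.085,0,0,0],[0.06,0,-0.001,0.085,0,0,0],[0.04,0,-0.001,0.085,0,0,0],[0.03,0,-0.001,0.085,0,0,0],[0.02,0,-0.001,0.085,0,0,0]],
  ],
)

```text
time: 21.1
tcp_pos: [0.5216, 0.0342, 0.2154]
orientation: [[-0.841, -0.541, 0.0], [-0.541, 0.841, 0.001], [-0.001, 0.001, -1.0]]
ft_force: [-2.6, 2.2, 4.3]
finger_gap: 0.0211
finger_force: 29.1
```

Request:
drive_tool(
  motion=[
    [[0.01,0,0,0,0,0,0],[0,0,0,0,0,0,0],[0,0,0,0,0,0,0],[0,0,0,0,0,0,0],[0,0,0,0,0,0,0],[0,0,0,0,0,0,0],[0,0,0,0,0,0,0],[0,0,0,0,0,0,0],[0,0,0,0,0,0,0],[0,0,0,0,0,0,0]],
  ],
)

```text
time: 22.35
tcp_pos: [0.5216, 0.0342, 0.2154]
orientation: [[-0.841, -0.541, 0.0], [-0.541, 0.841, 0.001], [-0.001, 0.001, -1.0]]
ft_force: [-2.4, 2.0, 5.6]
finger_gap: 0.0212
finger_force: 29.2
```

```bash
cat > lev.py <<'E'
from m import *
s=manip.sense(); inv=lambda X:W([0,0,-v[2]],X-np.array([v[0],v[1],0]))
R=s["orientation"]; g=s["tcp_pos"]+.155*R[:,2]; a=inv(g)-[.06,.06,0]
print("t",s["time"],"gap",s["finger_gap"],"grip",s["finger_force"],"F",s["ft_force"],"grasp",g,"v",np.arctan2(a[1],-a[0])+.628,"r",np.hypot(*a[:2]))
K=lambda q:W(v,[.06-.11*np.cos(q-.628),.06+.11*np.sin(q-.628),.06])
k0=K(0); print("from start",np.linalg.norm((g-k0)[:2]))
for q in np.arange(0,.71,.0698): print(round(q,3),np.round(R.T@(K(q)-k0),4), np.round(R.T@(K(q)-np.r_[g[:2],.06]),4))
E
python3 lev.py
```

```text
t 22.45 gap 0.021097604437985844 grip 29.238265429157764 F [-1.70271144  2.21219558  4.79000655] grasp [0.52161376 0.0342731  0.06036562] v -0.006492174674999851 r 0.10979562049375864
from start 0.0007421700909255287
0.0 [0. 0. 0.] [0.0004 0.0006 0.    ]
0.07 [0.0021 0.0074 0.    ] [0.0025 0.008  0.    ]
0.14 [0.0037 0.0149 0.    ] [0.0041 0.0155 0.    ]
0.209 [0.0047 0.0225 0.    ] [0.0051 0.0231 0.    ]
0.279 [0.0052 0.0302 0.    ] [0.0057 0.0308 0.    ]
0.349 [0.0052 0.0378 0.    ] [0.0056 0.0385 0.    ]
0.419 [0.0047 0.0455 0.    ] [0.0051 0.0461 0.    ]
0.489 [0.0036 0.0531 0.    ] [0.004  0.0537 0.    ]
0.558 [0.002  0.0606 0.    ] [0.0024 0.0612 0.    ]
0.628 [-0.0002  0.068   0.    ] [0.0003 0.0686 0.    ]
0.698 [-0.0028  0.0752  0.    ] [-0.0024  0.0758  0.    ]
```

Request:
drive_tool(
  motion=[
    [[0,0.001,0.004,0,0,0,0],[0,0.002,0.008,0,0,0,0],[0,0.003,0.012,0,0,0,0],[0,0.004,0.016,0,0,0,0],[0,0.0045,0.02,0,0,0,0],[0,0.005,0.023,0,0,0,0],[0,0.005,0.026,0,0,0,0],[0,0.005,0.026,0,0,0,0],[0,0.005,0.026,0,0,0,0],[0,0.005,0.026,0,0,0,0]],
  ],
)

```text
time: 23.7
tcp_pos: [0.5034, 0.0501, 0.2153]
orientation: [[-0.843, -0.538, -0.0], [-0.538, 0.843, -0.003], [0.002, -0.002, -1.0]]
ft_force: [-1.6, -6.0, 7.1]
finger_gap: 0.0209
finger_force: 32.3
```

```bash
python3 lev.py | head -2
```

```text
t 23.8 gap 0.021292275131834973 grip 32.344581411452964 F [-1.2318456  -6.38863861  7.51579054] grasp [0.50333148 0.04976499 0.06024534] v 0.2093652635488748 r 0.11185316593043557
from start 0.023254927141810815
```

Request:
drive_tool(
  motion=[
    [[0,0,0.004,0,0,0,0],[0,0,0.008,0,0,0,0],[0,0,0.012,0,0,0,0],[0,0,0.016,0,0,0,0],[0,-0.0005,0.02,0,0,0,0],[0,-0.001,0.0235,0,0,0,0],[0,-0.001,0.0235,0,0,0,0],[0,-0.001,0.0235,0,0,0,0],[0,-0.001,0.0235,0,0,0,0],[0,-0.001,0.0235,0,0,0,0]],
  ],
)

```text
time: 25.05
tcp_pos: [0.4905, 0.0699, 0.2151]
orientation: [[-0.843, -0.537, -0.003], [-0.537, 0.843, -0.004], [0.005, -0.002, -1.0]]
ft_force: [-4.0, -7.9, 12.0]
finger_gap: 0.0213
finger_force: 33.9
```

```bash
python3 lev.py | head -2
```

```text
t 25.15 gap 0.021287319292786117 grip 33.924268033588305 F [-4.1877199  -7.35458382 11.47491962] grasp [0.49004819 0.06935806 0.06007241] v 0.42070386040039476 r 0.11249614407475773
from start 0.0465221936130433
```

Request:
drive_tool(
  motion=[
    [[0,-0.001,0.004,0,0,0,0],[0,-0.002,0.008,0,0,0,0],[0,-0.003,0.012,0,0,0,0],[0,-0.004,0.016,0,0,0,0],[0,-0.005,0.02,0,0,0,0],[0,-0.006,0.023,0,0,0,0],[0,-0.006,0.023,0,0,0,0],[0,-0.006,0.023,0,0,0,0],[0,-0.006,0.023,0,0,0,0],[0,-0.006,0.023,0,0,0,0]],
  ],
)

```text
time: 26.4
tcp_pos: [0.483, 0.0927, 0.2148]
orientation: [[-0.843, -0.538, -0.003], [-0.538, 0.843, -0.004], [0.005, -0.001, -1.0]]
ft_force: [-4.3, -8.3, 9.7]
finger_gap: 0.0211
finger_force: 30.8
```

```bash
python3 lev.py | head -2
python3 - <<'E'
from h import *
s=manip.snapshot("side");t=manip.snapshot("top")
cv2.imwrite("pics/s7.png",np.hstack([cv2.resize(s["color"][125:285,185:345],(400,400)),cv2.resize(t["color"][130:290,150:310],(400,400))]))
E
```

```text
t 26.5 gap 0.02109658546347893 grip 30.799111680826172 F [-4.4870994  -7.8728069   9.73123613] grasp [0.48249294 0.09211223 0.05984467] v 0.6349153692136879 r 0.11164254782768093
from start 0.06920382479490687
```

View pics/s7.png

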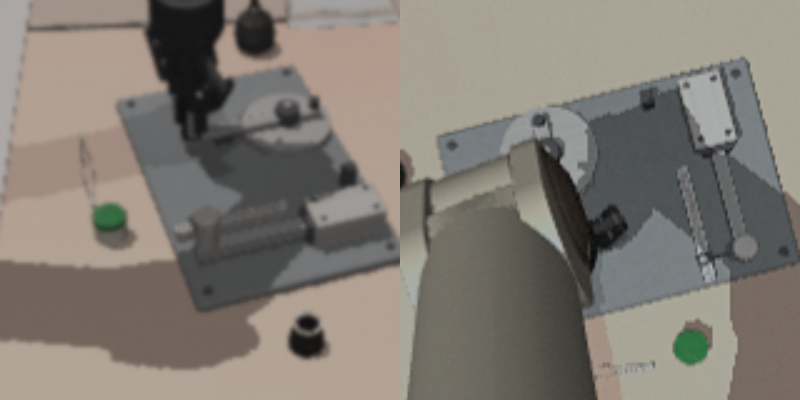

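Request:
drive_tool(
  motion=[
    [[0,0,0.001,0,0,0,0],[0,-0.0005,0.002,0,0,0,0],[0,-0.001,0.0035,0,0,0,0],[0,-0.001,0.0035,0,0,0,0],[0,-0.001,0.0025,0,0,0,0],[0,-0.001,0.0015,0,0,0,0],[0,-0.001,0.0015,0,0,0,0],[0,-0.001,0.0015,0,0,0,0],[0,-0.001,0.0015,0,0,0,0],[0,-0.001,0.0015,0,0,0,0]],
  ],
)

```text
time: 27.85
tcp_pos: [0.4828, 0.0946, 0.2148]
orientation: [[-0.843, -0.538, -0.004], [-0.538, 0.843, -0.004], [0.005, -0.001, -1.0]]
ft_force: [-5.2, -7.5, 10.8]
finger_gap: 0.0207
finger_force: 31.0
```

```bash
python3 lev.py | head -2
```

```text
t 27.95 gap 0.020910373849306066 grip 30.949708786793053 F [-4.51112456 -7.18890813 11.11598812] grasp [0.48220657 0.09407793 0.05983332] v 0.65264274933322 r 0.11145341166965061
from start 0.07100261072477851
```

Held at 71 mm, within the 64–80 mm band.

```bash
python3 -c "
from station import manip
print(manip.hand_in())"
```

```text
the job is handed in; nothing more can be done
None
```

I handed the job in with the slide's pointer in line with the cursor finger in the last close-up. The gripper is still closed on the lever's knob, about 71 mm from its start (64–80 mm allowed for the third click). The hand-in gave no verdict.

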